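# Index the collar and pin it

### The job

Turn the loose collar in the tilted steel fixture until the hole in its lug lies over the index hole in the fixture's face, then take the long round-headed pin from the wooden rack, push it through both holes until its head sits down on the lug, and let go. Leave the short hexagon-headed pin in the rack, and do not shove or knock over the oil can, brass fitting, hole saw or bolt that stand about.

Things in the scene. Friction and masses are not known exactly. Their poses are not given: they have to be found in the camera images.
- fixture: Fixed steel fixture: 100x90x44 mm block, its top face leaning 25 deg towards the robot, on a 130x122 mm base. Origin: centre of the bore's mouth in the face, 85 mm above the bench. z: bore axis, out of the face, 25 deg from vertical; x: uphill along the face. Face spans x -40..60, y -45..45 mm; bore 41.5 mm wide, 34 deep. Only the collar stands above the face
- index_hole (a point): centre of the mouth of the index hole in the fixture's face, 38 mm uphill (+x) of the bore's centre; blind hole 13.5 mm wide, 34 mm deep, square to the face, chamfered. Axes as the fixture's
- collar: Loose aluminium collar (0.2-0.4 kg) in the bore by a 40 mm spigot 34 mm long, held by weight alone; turns freely both ways, slight friction, about 1 mm play. Above the face: flange 54 mm wide, 10 thick, and one lug 26 mm wide, 10 thick, reaching 52 mm from the axis. Origin: on its axis, underside of the flange. z: axis, outward; x: towards the lug. The lug starts 0.7 to 2.3 rad counter-clockwise (seen on the face) of the index hole
- collar_tang (a point): centre of the tang on the collar by which it is turned: 36 mm along the lug's direction (x), 26 mm across its flats (y), from 10 to 42 mm above the face; this point is on the collar's axis, 26 mm above the face. Axes as the collar's
- lug_hole (a point): centre of the lug's through hole on the collar's underside, 38 mm from the axis; hole 11.5 mm wide, chamfered. Axes as the collar's
- lug_top (a point): the same hole's centre on the lug's upper side, 10 mm above lug_hole
- rack: wooden pin rack fixed to the bench, 48x154x34 mm (long side along its y), three sockets 11.2 mm wide and 26 mm deep at y -50, 0 and +50 mm; origin at the centre of its underside. The two pins stand upright in the outer sockets, with a little play
- index_pin_head (a point): the long steel pin (90 g): round grooved head 20 mm wide, 28 mm tall, on a 10 mm shank 42 mm long with a round nose. Point: centre of the head, 56 mm above the tip, on the pin's axis (z, towards the head). In the rack the head's underside is 50 mm above the bench
- index_pin_shoulder (a point): middle of the underside of the long pin's head, 42 mm above its tip, 14 mm below the head's centre
- short_pin_head (a point): the short steel pin, not to be used: hexagon head 24 mm over the corners, 16 mm tall, on a 10 mm shank 32 mm long, upright in the other outer socket. Point: centre of the head, 40 mm above its tip
- oil_can_mid (a point): green oil can, 64x79 mm, body 88 mm tall, bent spout to 167 mm; this point is on its axis 44 mm up. Bystander, light (220 g)
- brass_fitting_mid (a point): turned brass fitting standing on its 42 mm flange, 56 mm tall; point at mid height. Bystander
- hole_saw_mid (a point): hole saw standing on its teeth, 50 mm wide, 61 mm tall; point 30 mm up. Bystander
- big_bolt_mid (a point): rusty hexagon bolt standing on its 33 mm head, 74 mm tall; point at mid height. Bystander
There are look-alikes about, which are no part of the job. Of the things like the collar, leave any that is pink; of the rest the larger one is meant.

How it is judged:
On the way, in this order (a step that is already met when the one before it is completed fails the run):
1. the collar is turned until its lug hole lies over the index hole (within 5 mm) (distance between lug_hole and index_hole below 0.005 m), for 0.2 s.
2. the long pin is out of the rack (distance between index_pin_shoulder and rack above 0.1 m), for 0.1 s.
At the end, for the whole second after the job is handed in: the lug's hole is within 3 mm of the index hole with the collar down on the face; the long pin stands in both holes, its head's underside within 3 mm of the lug's top (4 mm in all) and its axis within 5 deg of the fixture's bore axis; the collar at rest (under 20 mm/s) (distance between lug_hole and index_hole below 0.003 m and z of lug_hole in the frame of index_hole below 0.003 m and z of index_pin_shoulder in the frame of lug_top below 0.003 m and distance between index_pin_shoulder and lug_top below 0.004 m and angle between the z axis of index_pin_head and the z axis of fixture, either way round below 0.09 rad and linear speed of collar below 0.02 m/s); the robot touches nothing.
It fails at once if the oil can is shoved more than 40 mm or tipped over (distance of oil_can_mid from where it was at the start of the episode above 0.04 m or angle between oil_can_mid's own z axis and vertical above 0.6 rad).
It fails at once if the brass fitting is shoved more than 40 mm or tipped over (distance of brass_fitting_mid from where it was at the start of the episode above 0.04 m or angle between brass_fitting_mid's own z axis and vertical above 0.6 rad).
It fails at once if the hole saw is shoved more than 40 mm or tipped over (distance of hole_saw_mid from where it was at the start of the episode above 0.04 m or angle between hole_saw_mid's own z axis and vertical above 0.6 rad).
It fails at once if the big bolt is shoved more than 40 mm or tipped over (distance of big_bolt_mid from where it was at the start of the episode above 0.04 m or angle between big_bolt_mid's own z axis and vertical above 0.6 rad).
It fails at once if the short pin leaves its socket (distance of short_pin_head from where it was at the start of the episode above 0.025 m).
It also fails if it takes over 72 s, if anything falls off the work surface, if the arm or the gripper's body presses on something with over 40 N, if the wrist force passes 120 N, or if a joint passes its speed limit or range.

### The arm

A 7-joint arm with a two-finger parallel gripper is mounted at the origin on a cart in front of the work surface, level with it; the furniture and walls round the work are solid. World frame = base frame: x ahead of the robot, y to its left, z up, the work surface at z = 0. Lengths are in m, angles in rad, forces in N, time in s.
With the tool pointing down it reaches from about 0.425 to 0.875 m from the base axis. Payload 4.7 kg.
Tool frame: the origin (TCP) lies between the finger pads; the fingertips stand 19 mm ahead of it and the grasp point (between the pads) is the TCP; y points along the fingers, x is the direction in which the jaws open and shut, and the axes are right-handed (so a half turn about y gives the same grasp; the last joint's range is limited). The gripper opens to 85 mm and grips with 20 to 120 N. Pads are 22 mm wide; open, the fingers measure 114 mm over their backs; the gripper's body (76 mm by 85 mm) begins 54 mm behind the grasp point. The pads swing forward as they close: fully open they stand 13 mm farther back than shut.
Start: joints at [1.129, 0.321, -0.07, 1.45, 0.023, 1.371, -0.057], TCP at [0.286, -0.584, 0.25] pointing down, gripper open.
Joint ranges: [-2.86, 2.86], [-0.3, 2.09], [-1.38, 1.24], [0.06, 2.45], [-1.56, 4.7], [0.09, 2.05], [-2.69, 2.69]. Speed limits (rad/s): [2.57, 2.57, 3.14, 3.14, 3.14, 3.14, 3.14].

### API

Orientations are given as a rotation vector (axis times angle).
In Python, from cell import ctrl gives the robot as it stands. Calls block until the motion is done:
- ctrl.move_ptp(position, orientation): joint-space move of the TCP to a pose.
- ctrl.servo_line(position, ori=None, feed=0.15): straight line of the TCP; ori=None keeps the orientation; feed is the mean speed in m/s.
- ctrl.goto_joints(angles): joint-space move.
- ctrl.ungrasp() and ctrl.grab(squeeze=None): open the fingers fully, or close them until they stop; squeeze is the grip in N (None keeps the last).
- ctrl.wait(seconds).
- ctrl.ik(position, orientation): joint angles nearest the present ones, or None.
- ctrl.sense(): the state.
- ctrl.camera(name): name is "scene" or "top" or "wrist"; returns (picture, depth): 480x640x3 uint8, red, green, blue; 480x640 float32, m along the optical axis (not along the pixel's ray), 0 where there is no reading.
- ctrl.get_calibration(name): a dict with "fx", "fy", "cx", "cy" (pixels), "rvec" (rotation vector, rad) and "tvec" (3), from world to camera coordinates, as OpenCV has them; the wrist camera has in their place "hand_eye" (4x4, takes a point from camera to tool coordinates, whose origin is the TCP and whose axes are the tool frame's). Camera axes: x right, y down, z forward; pixel columns grow to the right and rows downward; lengths in m; the calibration is good to about 2 mm. A picture is of the moment at which its call begins: read the wrist's pose just before it. get_calibration takes no time and is no camera call.
A pose or a line that the arm cannot do raises ctrl.PlanningError and nothing moves.
- ctrl.finish_job(): hands the job in, once; it reports no verdict.
Trained networks look in the newest picture that a camera, given by its name, has taken for a name from the list of things; names that differ only in an ending like _2 or _b are one class to them, and where a whole thing is asked for, a point or a joint stands for the part that bears it (a point fixed in the world has none). Each returns a list of dicts, best first, with "p" (0 to 1); they miss things now and then, are a little off and sometimes report something else, mostly with a low value. They report only what shows in the picture. A call takes as long as a camera call. They do not tell look-alikes from the thing itself.
- ctrl.boxes_of(camera, query): "rect" ([left, top, width, height] in pixels, round what is visible of it).
- ctrl.mark_of(camera, query): "position" ([column, row] in pixels: a listed point, or the origin of a listed thing).
The state is a dict: "time": time; "joint_positions": joint angles; "joint_vel": joint speeds; "joint_torque": joint torques, N m; "tool_pos": TCP position; "tcp_rot": TCP orientation; "wrist_force": force on the tool from outside, world axes, zero at the start; "ft_torque": the same for the moment, N m; "finger_gap": finger opening in m.
Only numpy, scipy, OpenCV 4.12 (cv2) and the standard library are available. Lean on these libraries where they do the work, as an engineer would, in place of code of your own. Each camera call takes 0.05 s, during which the arm holds its last target. There are 200 camera calls.

## Working session

There is one attempt and no reset: what is moved stays moved. The work goes in short steps, each a Python script; the robot and the scene stay as the last script left them, time stands still between calls to the robot, and variables do not carry over. Pictures are saved under pics/ and viewed, about 8 in all and at most 12, crops included, and the job is handed in when it is done.

```bash
ls; mkdir -p pics
cat > h.py <<'E'
import numpy as np, cv2
from scipy.spatial.transform import Rotation as R
from cell import ctrl
def pose():
    s=ctrl.sense(); T=np.eye(4); T[:3,:3]=R.from_rotvec(s["tcp_rot"]).as_matrix(); T[:3,3]=s["tool_pos"]; return T
def cam(name):
    "picture, depth, K, T(world<-cam)"
    T=pose(); im,d=ctrl.camera(name); c=ctrl.get_calibration(name)
    K=np.array([[c["fx"],0,c["cx"]],[0,c["fy"],c["cy"]],[0,0,1]])
    if "hand_eye" in c: W=T@np.array(c["hand_eye"])
    else:
        W=np.eye(4); W[:3,:3]=R.from_rotvec(np.ravel(c["rvec"])).as_matrix(); W[:3,3]=np.ravel(c["tvec"]); W=np.linalg.inv(W)
    return im,d,K,W
def cloud(d,K,W):
    v,u=np.mgrid[:d.shape[0],:d.shape[1]]
    P=np.stack([(u-K[0,2])/K[0,0]*d,(v-K[1,2])/K[1,1]*d,d],-1)
    P=P@W[:3,:3].T+W[:3,3]; P[d<=0]=np.nan; return P
def ray(px,K,W):
    r=W[:3,:3]@np.linalg.solve(K,[px[0],px[1],1]); return W[:3,3],r
def atz(px,K,W,z):
    o,r=ray(px,K,W); return o+r*(z-o[2])/r[2]
def save(n,im): cv2.imwrite("pics/"+n,im[...,::-1])
E
python3 - <<'E'
from h import *
np.set_printoptions(precision=3,suppress=True)
for n in["scene","top"]:
    im,d,K,W=cam(n); save(n+"0.png",im); P=cloud(d,K,W); np.savez("/tmp/"+n,im=im,P=P,K=K,W=W)
    print(n,"campos",W[:3,3])
    for q in["fixture","index_hole","collar","collar_tang","lug_hole","lug_top","rack","index_pin_head","short_pin_head","oil_can_mid","brass_fitting_mid","hole_saw_mid","big_bolt_mid"]:
        for m in ctrl.mark_of(n,q)[:4]:
            p=np.array(m["position"]); i=np.clip(p.round().astype(int),0,[639,479]); print(q,round(m["p"],2),p.round(1),P[i[1],i[0]])
E
```

```text
pics
scene campos [0.258 0.831 0.825]
fixture 0.61 [357.2 161.5] [0.594 0.084 0.112]
index_hole 0.74 [339.1 147.6] [0.646 0.053 0.099]
collar 0.92 [353.9 167.6] [0.601 0.08  0.092]
collar 0.88 [401.4 235.1] [0.479 0.126 0.027]
collar 0.61 [274.7 368.7] [0.518 0.472 0.051]
collar 0.41 [339.5 164.2] [0.626 0.086 0.095]
collar_tang 0.98 [406.1 227.1] [0.479 0.105 0.028]
collar_tang 0.72 [360.8 158.9] [0.589 0.08  0.118]
collar_tang 0.31 [248.2 259.5] [0.661 0.329 0.056]
lug_hole 0.9 [410.3 244.1] [0.461 0.12  0.007]
lug_hole 0.9 [276.4 397.7] [0.508 0.488 0.001]
lug_hole 0.87 [336.6 163.7] [0.631 0.088 0.094]
lug_hole 0.45 [371.4 327.6] [0.432 0.341 0.052]
lug_top 0.9 [284.3 394.3] [0.497 0.483 0.014]
lug_top 0.62 [341.4 159.4] [0.626 0.083 0.104]
lug_top 0.55 [413.3 244. ] [0.454 0.128 0.02 ]
rack 0.9 [283.4 284.1] [0.599 0.322 0.026]
rack 0.4 [354.4 168.9] [0.599 0.082 0.092]
index_pin_head 0.72 [309.1 262.9] [0.565 0.298 0.077]
index_pin_head 0.53 [249.9 257.6] [0.66  0.325 0.057]
short_pin_head 0.71 [246.8 259.9] [0.661 0.332 0.059]
oil_can_mid 0.7 [227.5 205.8] [0.754 0.253 0.066]

[... 680 characters left out ...]
e 0.72 [389.7 297. ] [ 0.465  0.126 -0.001]
lug_hole 0.71 [198.1 282.6] [0.499 0.491 0.033]
lug_top 0.86 [199.4 284.4] [0.498 0.49  0.025]
lug_top 0.79 [392.6 300.7] [0.457 0.122 0.015]
lug_top 0.7 [409.1 205. ] [0.63  0.096 0.089]
rack 0.67 [296.2 216.7] [0.622 0.304 0.023]
index_pin_head 0.51 [303.  240.7] [0.57  0.289 0.075]
index_pin_head 0.29 [427.7 218.6] [0.599 0.069 0.126]
short_pin_head 0.56 [282.1 194.3] [0.661 0.328 0.058]
oil_can_mid 0.66 [322.9 138.2] [0.762 0.248 0.073]
brass_fitting_mid 0.65 [342.3 310.2] [0.443 0.221 0.054]
hole_saw_mid 0.74 [346.1 242.3] [0.57  0.209 0.032]
hole_saw_mid 0.67 [294.3 220.6] [0.616 0.308 0.011]
big_bolt_mid 0.7 [277.2 312.9] [0.441 0.339 0.073]
```

Run:
```python
import numpy as np,cv2
for n,(a,b,c,d) in dict(top=(150,100,330,280),scene=(180,100,330,300)).items():
    im=np.load(f"/tmp/{n}.npz")["im"][b:b+d,a:a+c]
    f=2.4 if n=="top" else 1.95
    cv2.imwrite(f"pics/{n}1.png",cv2.resize(im,None,fx=2,fy=2,interpolation=2)[...,::-1])
```

```text
(no output)
```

View pics/top1.png

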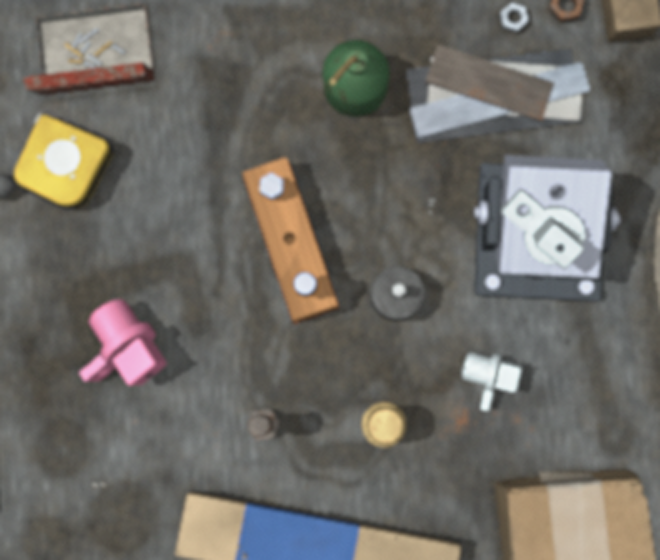

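View pics/scene1.png

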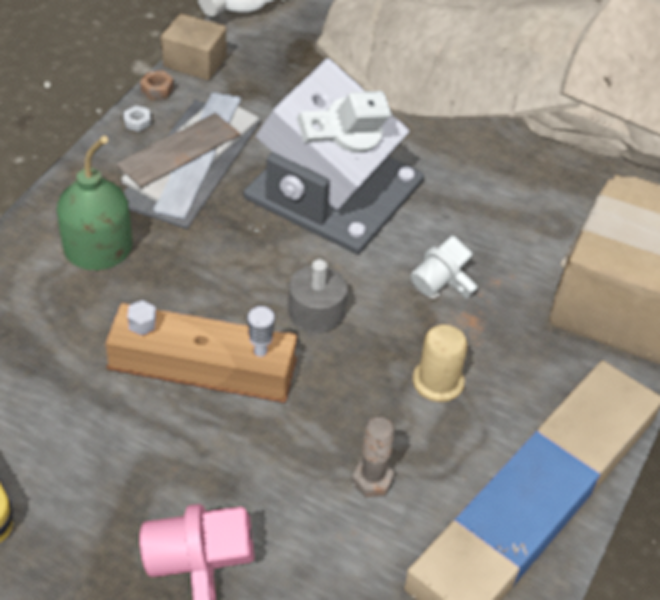

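The top crop shows the collar in the fixture at crop ~(545,232) with its lug up-left, about 0.9 rad counter-clockwise of the index hole at (558,190). The rack has its round pin at (305,284) and its hex pin at (271,186). In the scene crop, the pink collar and the small white one lying loose are the look-alikes. Next I fit the face from depth.

Run:
```python
from h import *
np.set_printoptions(precision=4,suppress=True)
for n in["top","scene"]:
    z=np.load(f"/tmp/{n}.npz");P=z["P"].reshape(-1,3)
    m=(abs(P[:,0]-.61)<.09)&(abs(P[:,1]-.07)<.08)&(P[:,2]>.05)&(P[:,2]<.13); Q=P[m]
    best=None;rng=np.random.default_rng(0)
    for _ in range(2000):
        a,b,c=Q[rng.choice(len(Q),3,False)]; nn=np.cross(b-a,c-a); nn/=np.linalg.norm(nn)+1e-12; nn*=np.sign(nn[2])
        if nn[2]<.8 or nn[2]>.97: continue
        k=abs((Q-a)@nn)<.003
        if best is None or k.sum()>best.sum(): best=k
    F=Q[best];c=F.mean(0);nn=np.linalg.svd(F-c)[2][2];nn*=np.sign(nn[2])
    print(n,len(F),c,nn,"tilt",np.degrees(np.arccos(nn[2])),"yaw",np.degrees(np.arctan2(-nn[1],-nn[0])))
    # in-plane rect
    ez=nn; ex=np.array([0,0,1.])-nn*nn[2]; ex/=np.linalg.norm(ex); ey=np.cross(ez,ex)
    uv=np.c_[(F-c)@ex,(F-c)@ey].astype(np.float32); r=cv2.minAreaRect(uv*1000); print(r)
    K,W=z["K"],z["W"]
    def hit(px,h=0):
        o,d=ray(px,K,W); return o+d*(((c+h*nn)-o)@nn)/(d@nn)
    ih,lt=dict(top=((430.3,193.3),(409.1,205)),scene=((339.1,147.6),(341.4,159.4)))[n]
    I=hit(ih);L=hit(lt,.01);O=I-.038*ex
    print("index",I,"bore",O,"ex",ex,"lug",np.degrees(np.arctan2((L-O)@ey,(L-O)@ex)),np.hypot((L-O)@ey,(L-O)@ex))
s=ctrl.sense();print(s["tcp_rot"],s["time"],ctrl.get_calibration("wrist"))
```

```text
top 1480 [0.6224 0.0604 0.0911] [-0.4179  0.0226  0.9082] tilt 24.742999021486735 yaw -3.099445721094499
((-5.076194763183594, 3.9958534240722656), (94.05296325683594, 101.6535873413086), 88.6107177734375)
index [0.6479 0.0586 0.1029] bore [0.6134 0.0604 0.087 ] ex [ 0.9069 -0.0491  0.4185] lug 64.60422416709537 0.04172938060256169
scene 1144 [0.6205 0.068  0.0913] [-0.4168  0.0312  0.9085] tilt 24.703304630656785 yaw -4.285766072144666
((-3.2318649291992188, -4.623775482177734), (100.22265625, 95.62110900878906), 0.04428919777274132)
index [0.6445 0.0559 0.1027] bore [0.61   0.0584 0.0868] ex [ 0.9059 -0.0679  0.4179] lug 53.903786058403135 0.0320209842732001
[-1.3911  0.8672 -0.8673] 1.4 {'fx': 390.78980265278034, 'fy': 390.78980265278034, 'cx': 313.7675334997668, 'cy': 235.19881546395723, 'hand_eye': array([[ 1.    ,  0.0007,  0.0003, -0.0002],
       [-0.    , -0.3194,  0.9476, -0.1229],
       [ 0.0008, -0.9476, -0.3194,  0.0836],
       [ 0.    ,  0.    ,  0.    ,  1.    ]])}
```

```bash
cat >> h.py <<'E'
def frame(yaw,O):
    "fixture pose, yaw in deg"
    T=np.eye(4); T[:3,:3]=(R.from_euler("z",yaw,degrees=True)*R.from_euler("y",-25,degrees=True)).as_matrix(); T[:3,3]=O; return T
def tool(F,p,phi,s):
    "TCP at p (fixture coords), fingers into the face, jaw axis = s*collar-y of a lug at phi deg"
    a=np.radians(phi); x=s*np.array([-np.sin(a),np.cos(a),0]); y=np.array([0,0,-1.]); M=np.c_[x,y,np.cross(x,y)]
    return F[:3,:3]@p+F[:3,3], R.from_matrix(F[:3,:3]@M).as_rotvec()
E
python3 - <<'E'
from h import *
np.set_printoptions(precision=3,suppress=True)
print(pose())
F=frame(-3.7,[.6117,.0594,.087])
for s in(1,-1):
    for h in(.034,.15):
        for phi in(75,60,30,0,-10):
            print(s,h,phi,ctrl.ik(*tool(F,[0,0,h],phi,s)))
E
```

```text
[[ 0.44  -0.     0.898  0.286]
 [-0.898 -0.     0.44  -0.584]
 [ 0.    -1.    -0.     0.25 ]
 [ 0.     0.     0.     1.   ]]
1 0.034 75 [ 0.88   0.22  -1.158  2.065  0.568  0.631  2.185]
1 0.034 60 [ 0.88   0.22  -1.158  2.065  0.568  0.631  1.923]
1 0.034 30 [ 0.88   0.22  -1.158  2.065  0.568  0.631  1.399]
1 0.034 0 [ 0.559  0.131 -0.8    2.072  0.389  0.587  1.007]
1 0.034 -10 [ 0.561  0.132 -0.802  2.072  0.389  0.587  0.832]
1 0.15 75 [-1.191 -0.295  0.83   2.104  0.504  0.882  2.221]
1 0.15 60 [-0.981 -0.233  0.66   2.1    0.398  0.848  2.041]
1 0.15 30 [-0.573 -0.172  0.301  2.09   0.26   0.816  1.624]
1 0.15 0 [ 0.159 -0.146 -0.367  2.068  0.091  0.791  1.24 ]
1 0.15 -10 [ 0.203 -0.147 -0.407  2.067  0.082  0.79   1.075]
-1 0.034 75 [ 0.644  0.146 -0.891  2.07   0.423  0.594 -0.85 ]
-1 0.034 60 [ 0.653  0.149 -0.902  2.07   0.427  0.595 -1.116]
-1 0.034 30 [ 0.666  0.151 -0.916  2.07   0.433  0.596 -1.643]
-1 0.034 0 [ 0.645  0.147 -0.893  2.07   0.423  0.594 -2.16 ]
-1 0.034 -10 [ 0.633  0.144 -0.879  2.07   0.418  0.593 -2.331]
-1 0.15 75 [ 0.649 -0.178 -0.8    2.056 -0.04   0.785 -0.475]
-1 0.15 60 [ 0.711 -0.187 -0.852  2.054 -0.064  0.785 -0.716]
-1 0.15 30 [ 0.815 -0.208 -0.937  2.052 -0.11   0.786 -1.199]
-1 0.15 0 [ 0.892 -0.228 -0.997  2.051 -0.151  0.788 -1.687]
-1 0.15 -10 [ 0.91  -0.233 -1.011  2.051 -0.162  0.789 -1.852]
```

Run:
```python
from h import *
np.set_printoptions(precision=4,suppress=True)
F=frame(-3.7,[.6117,.0594,.087])
ctrl.move_ptp(*tool(F,[0,0,.17],58,-1)); ctrl.wait(.3)
print(ctrl.sense()["time"],ctrl.sense()["wrist_force"])
im,d,K,W=cam("wrist");save("w1.png",im);P=cloud(d,K,W);np.savez("/tmp/w1",im=im,P=P,K=K,W=W,d=d)
Fi=np.linalg.inv(F)
def hit(px,h):
    o,r=ray(px,K,W);o=Fi[:3,:3]@o+Fi[:3,3];r=Fi[:3,:3]@r;return (o+r*(h-o[2])/r[2])*1000
for q,h in[("index_hole",0),("lug_top",.01),("lug_hole",.01),("collar_tang",.026),("collar",.01)]:
    for m in ctrl.mark_of("wrist",q)[:2]: print(q,round(m["p"],2),np.round(m["position"],1),hit(m["position"],h))
Q=(P.reshape(-1,3)-F[:3,3])@F[:3,:3]*1000
k=(abs(Q[:,0])<55)&(abs(Q[:,1])<45)&(abs(Q[:,2])<5);print("face z",np.nanmedian(Q[k,2]),np.linalg.lstsq(np.c_[Q[k,:2],np.ones(k.sum())],Q[k,2],rcond=None)[0])
```

```text
4.1667 [ 0.0491 -0.0767 -0.7767]
index_hole 0.77 [345.6 188.1] [32.6767  5.9646  0.    ]
lug_top 0.62 [106.4 272.2] [-160.8653   50.0728   10.    ]
lug_top 0.61 [309.6 164.2] [19.9796 36.88   10.    ]
lug_hole 0.78 [ 98.4 265.1] [-162.0978   57.9855   10.    ]
lug_hole 0.57 [311.1 165.1] [20.5518 35.7639 10.    ]
collar_tang 0.83 [304.  223.2] [-4.265   5.5312 26.    ]
collar_tang 0.71 [139.  270.6] [-127.8377   39.3855   26.    ]
collar 0.97 [129.9 252.3] [-134.125   53.171   10.   ]
collar 0.7 [305.9 212.1] [-1.3357  8.2036 10.    ]
face z -0.8620122922997674 [-0.0004 -0.0032 -0.8371]
```

View pics/w1.png

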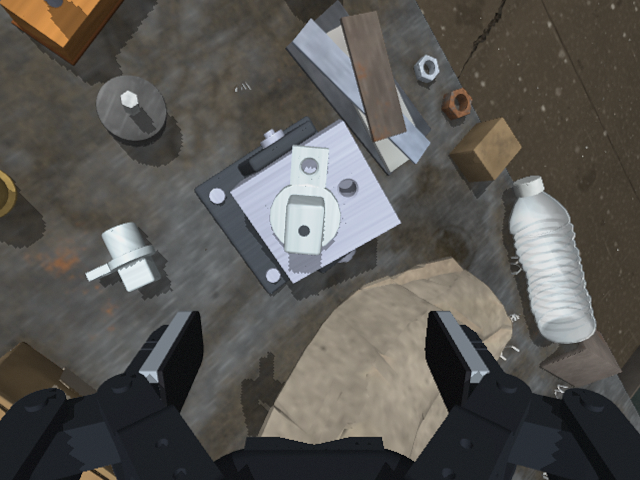

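The wrist view shows the lug hole at (310,166), the index hole at (348,186), the tang at about (304,225) and the face corners at about (343,121), (400,221), (292,283) and (231,191). I rectify onto the face planes to refine these.

```bash
cat >> h.py <<'E'
def rect(im,K,W,F,h,s=4,half=60):
    "image rectified on plane z=h(m) of F: col=(half-y)*s, row=(half-x)*s in mm"
    G=np.linalg.inv(W)@F
    A=np.array([[0,-.001/s,half*.001],[-.001/s,0,half*.001],[0,0,h],[0,0,1]])  # (col,row,1)->(x,y,h,1)
    A=np.array([[0,-.001/s,half*.001],[-.001/s,0,half*.001],[0,0,h],[0,0,1]])
    H=K@(G@A)[:3]
    return cv2.warpPerspective(im,H,(2*half*s,2*half*s),flags=cv2.INTER_CUBIC|cv2.WARP_INVERSE_MAP)
E
cat > r.py <<'E'
from h import *
import sys
def show(src,out,F,hs):
    z=np.load(src); o=[]
    for h in hs:
        r=rect(z["im"],z["K"],z["W"],F,h,s=3).copy()
        for t in range(-50,51,10):
            c=int((60-t)*3); cv2.line(r,(c,0),(c,359),(255,0,0) if t==0 else (255,180,0),1); cv2.line(r,(0,c),(359,c),(255,0,0) if t==0 else (255,180,0),1)
        o.append(r)
    save(out,np.hstack(o))
E
python3 - <<'E'
from r import *
F=frame(-3.7,[.6117,.0594,.087]); F[:3,3]-=F[:3,2]*.0008
show("/tmp/w1.npz","r1.png",F,[0,.010])
E
```

```text
(no output)
```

View pics/r1.png

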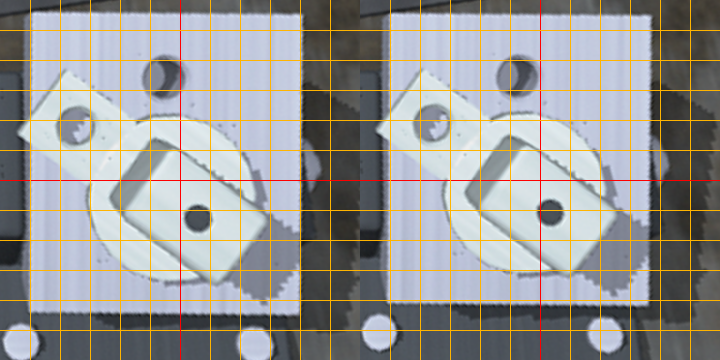

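Rectified at face height: index hole at (x 34.7, y 5.3) mm, face 90.3 x 99.7 mm as it should be, lug hole 38.2 mm from the axis at 54°. The origin shift is about (-3.8, +5.2) mm, so I cross-check that with the fixed cameras.

```bash
cat >> h.py <<'E'
F0=frame(-3.7,[.6117,.0594,.087]); F0[:3,3]+=F0[:3,:3]@[-.0038,.0052,-.0008]
E
python3 - <<'E'
from r import *
print(F0[:3,3])
show("/tmp/top.npz","a.png",F0,[0]);show("/tmp/scene.npz","b.png",F0,[0])
cv2.imwrite("pics/r2.png",np.hstack([cv2.imread("pics/a.png"),cv2.imread("pics/b.png")]))
E
```

```text
[0.60893617 0.06478959 0.084669  ]
```

View pics/r2.png

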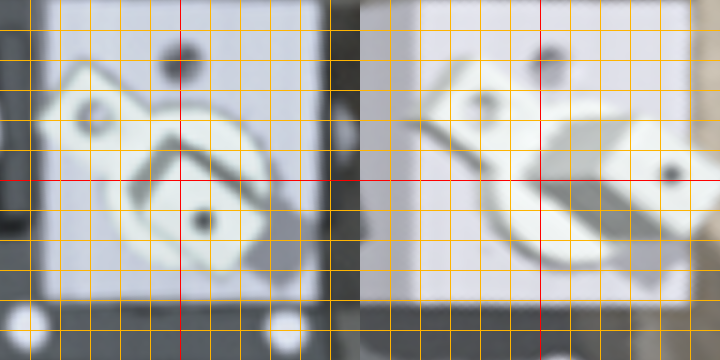

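The top camera agrees within 1 mm (index hole at x 39, y 0) and the scene camera is about 3 mm off in y. I keep this frame and grasp the tang.

Run:
```python
from h import *
np.set_printoptions(precision=4,suppress=True)
def rep(t):
    s=ctrl.sense();print(t,round(s["time"],2),"gap",round(s["finger_gap"],4),"f",(F0[:3,:3].T@s["wrist_force"]).round(2),"m",(F0[:3,:3].T@s["ft_torque"]).round(2),"tcp",((s["tool_pos"]-F0[:3,3])@F0[:3,:3]*1000).round(2))
ctrl.servo_line(*tool(F0,np.array([0,0,.17]),54,-1)); rep("above")
ctrl.servo_line(*tool(F0,np.array([0,0,.036]),54,-1),feed=.08); rep("down")
ctrl.grab(30); ctrl.wait(.3); rep("grab")
```

```text
above 4.72 gap 0.0855 f [ 0.19 -0.38  0.55] m [-0.08  0.43 -0.07] tcp [ -0.1    0.19 170.  ]
down 6.54 gap 0.0854 f [-0.61 -0.3  -0.01] m [0.04 0.41 0.03] tcp [ 0.43  0.06 36.44]
grab 7.42 gap 0.0256 f [-1.93 -0.71  5.78] m [-0.09  0.77 -0.03] tcp [-0.    0.03 36.14]
```

```bash
cat >> h.py <<'E'
def rep(t):
    s=ctrl.sense();print(t,round(s["time"],2),"gap",round(s["finger_gap"],4),"f",(F0[:3,:3].T@s["wrist_force"]).round(2),"m",(F0[:3,:3].T@s["ft_torque"]).round(2),"tcp",((s["tool_pos"]-F0[:3,3])@F0[:3,:3]*1000).round(2))
    return s
E
python3 - <<'E'
from h import *
for phi in(50,44,30,15,0):
    ctrl.servo_line(*tool(F0,np.array([0,0,.036]),phi,-1),feed=.02); s=rep(phi)
    if np.linalg.norm(s["wrist_force"])>45: print("stop");break
ctrl.wait(.4);rep("end")
im,d,K,W=cam("wrist");save("w2.png",im);np.savez("/tmp/w2",im=im,K=K,W=W,d=d)
E
```

```text
50 7.67 gap 0.0254 f [-1.17  0.04  3.68] m [ 0.04  0.47 -0.02] tcp [ 0.35  0.29 36.15]
44 7.92 gap 0.0255 f [0.78 0.68 3.39] m [ 0.12  0.22 -0.01] tcp [ 0.53  0.28 36.15]
30 8.32 gap 0.0251 f [ 1.85 -0.2   2.73] m [0.07 0.09 0.  ] tcp [5.200e-01 1.000e-02 3.615e+01]
15 8.72 gap 0.0254 f [ 1.19 -0.53  3.18] m [-0.17  0.06  0.04] tcp [ 0.37 -0.15 36.16]
0 9.13 gap 0.0254 f [ 1.35 -1.85  5.53] m [-0.43  0.2  -0.01] tcp [ 0.1  -0.52 36.14]
end 9.53 gap 0.0253 f [ 0.45 -1.06  5.85] m [-0.37  0.2  -0.03] tcp [ 0.09 -0.48 36.14]
```

View pics/w2.png

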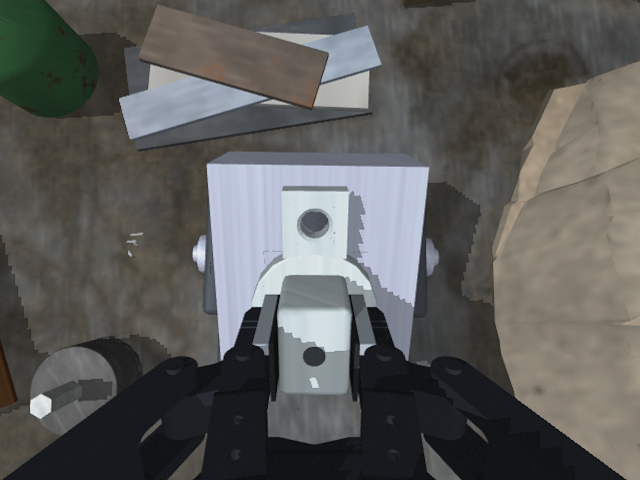

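The collar is turned: the lug points straight uphill and the dark index hole shows through the lug hole at (314,222). I release, back off and check from the same height.

Run:
```python
from r import *
ctrl.ungrasp(); ctrl.wait(.2); rep("open")
ctrl.servo_line(*tool(F0,np.array([0,0,.15]),0,-1),feed=.15); ctrl.wait(.3); rep("up")
im,d,K,W=cam("wrist");np.savez("/tmp/w3",im=im,K=K,W=W,d=d); show("/tmp/w3.npz","r3.png",F0,[0,.01])
# also look at the rack from here on
for q in("index_pin_head","short_pin_head"):
    for m in ctrl.mark_of("top",q)[:1]: print(q,m)
t=np.load("/tmp/top.npz");s=np.load("/tmp/scene.npz")
for n,z,a,b in(("top",t,(303,240.7),(282.1,194.3)),("scene",s,(309.1,262.9),(246.8,259.9))):
    print(n,atz(a,z["K"],z["W"],.064),atz(b,z["K"],z["W"],.042 if 0 else .050))
```

```text
open 10.4 gap 0.0853 f [0.31 0.55 0.26] m [ 0.01  0.45 -0.  ] tcp [-2.000e-02  0.000e+00  3.599e+01]
up 11.61 gap 0.0853 f [0.22 0.19 0.05] m [-0.03  0.43 -0.02] tcp [-5.100e-01 -6.000e-02  1.493e+02]
index_pin_head {'position': [303.0, 240.7], 'p': 0.51}
short_pin_head {'position': [282.1, 194.3], 'p': 0.56}
top [0.57174315 0.28976815 0.064     ] [0.6619484  0.32786305 0.05      ]
scene [0.56982979 0.28919176 0.064     ] [0.66615759 0.32598282 0.05      ]
```

View pics/r3.png

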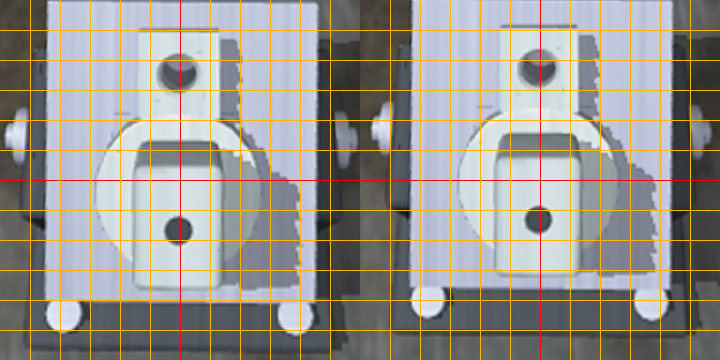

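At 10 mm height the lug hole is at (37.3, 0.3), and the face is centred about (-0.3, -0.3), so the two holes agree within about 0.7 mm. Next is the long pin. The hole saw is close to it in y, so the jaws go along the rack.

```bash
cat >> h.py <<'E'
def down(a):
    a=np.radians(a);x=np.array([np.cos(a),np.sin(a),0]);y=np.array([0,0,-1.]);return R.from_matrix(np.c_[x,y,np.cross(x,y)]).as_rotvec()
E
python3 - <<'E'
from h import *
np.set_printoptions(precision=2,suppress=True)
for a in(22,-158):
    for z in(.073,.2): print(a,z,ctrl.ik([.571,.2895,z],down(a)))
for s in(1,-1):
    for h in(.033,.12): print(s,h,ctrl.ik(*tool(F0,np.array([.0373,0,h]),0,s)))
E
```

```text
22 0.073 [-0.17  0.48 -0.43  1.65  0.22  1.06 -0.29]
22 0.2 [-0.16  0.36 -0.44  1.53  0.16  1.28 -0.24]
-158 0.073 [ 0.32  0.78 -1.18  1.64  0.76  1.25  2.51]
-158 0.2 [ 0.32  0.61 -1.18  1.51  0.56  1.4   2.63]
1 0.033 [ 0.12  0.14 -0.34  2.    0.28  0.6   1.1 ]
1 0.12 [-0.01 -0.03 -0.21  2.    0.16  0.76  1.19]
-1 0.033 [ 0.22  0.15 -0.45  2.    0.32  0.61 -2.07]
-1 0.12 [ 0.22 -0.03 -0.43  2.    0.15  0.76 -1.94]
```

Run:
```python
from h import *
np.set_printoptions(precision=4,suppress=True)
ctrl.servo_line(F0[:3,3]+[-.02,0.02,.2],feed=.3)
ctrl.move_ptp([.571,.2895,.2],down(22)); ctrl.wait(.3); s=rep("above")
im,d,K,W=cam("wrist");save("w4.png",im);P=cloud(d,K,W);np.savez("/tmp/w4",im=im,K=K,W=W,d=d,P=P)
for q,h in(("index_pin_head",.064),("short_pin_head",.048)):
    for m in ctrl.mark_of("wrist",q)[:2]: print(q,round(m["p"],2),m["position"],atz(m["position"],K,W,h))
Q=P.reshape(-1,3);k=(np.hypot(Q[:,0]-.571,Q[:,1]-.2895)<.025)&(Q[:,2]>.072)&(Q[:,2]<.09)
print(k.sum(),np.median(Q[k],0),cv2.minEnclosingCircle((Q[k,:2]*1000).astype(np.float32)))
```

```text
above 13.96 gap 0.085 f [-0.26 -0.12  0.11] m [-0.03 -0.01 -0.01] tcp [  1.59 221.42 126.86]
index_pin_head 0.9 [306.5, 224.7] [0.5669 0.2904 0.064 ]
short_pin_head 0.85 [443.2, 230.2] [0.6638 0.3197 0.048 ]
732 [0.5687 0.2924 0.0769] ((568.9238891601562, 291.3182678222656), 10.408656120300293)
```

View pics/w4.png

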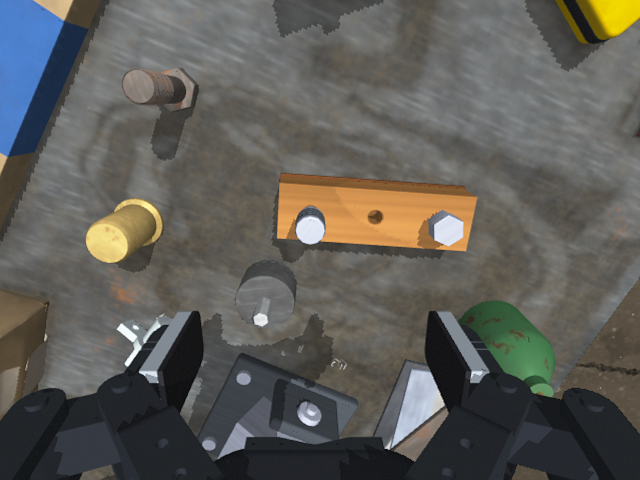

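The wrist view shows the round pin's head at (310,228), the hex pin at (446,228) and the hole saw clear of the jaw line. Depth puts the head top at (0.5689, 0.2913), radius 10.4 mm. I grasp it and lift.

Run:
```python
from h import *
np.set_printoptions(precision=4,suppress=True)
p=np.array([.5689,.2913,0])
ctrl.servo_line(p+[0,0,.12],feed=.2); ctrl.servo_line(p+[0,0,.074],feed=.06); rep("down")
ctrl.grab(60); ctrl.wait(.3); rep("grab")
ctrl.servo_line(p+[0,0,.13],feed=.06); rep("lift")
ctrl.servo_line(p+[0,0,.25],feed=.25); ctrl.wait(.2); rep("up")
im,d,K,W=cam("wrist");np.savez("/tmp/w5",im=im,K=K,W=W,d=d); save("w5.png",im)
```

```text
down 15.57 gap 0.0854 f [ 0.32  0.04 -0.88] m [ 0.02  0.01 -0.05] tcp [-53.61 223.72  13.6 ]
grab 16.5 gap 0.0179 f [ 0.33 -1.03  2.45] m [-0.09  0.14  0.01] tcp [-53.81 223.5   13.55]
lift 17.58 gap 0.0183 f [ 1.56  0.24 -1.09] m [0.02 0.04 0.  ] tcp [-30.79 223.22  63.77]
up 18.42 gap 0.0176 f [-1.18 -0.31 -1.06] m [-0.02  0.08 -0.02] tcp [ 18.6  222.71 170.92]
```

View pics/w5.png

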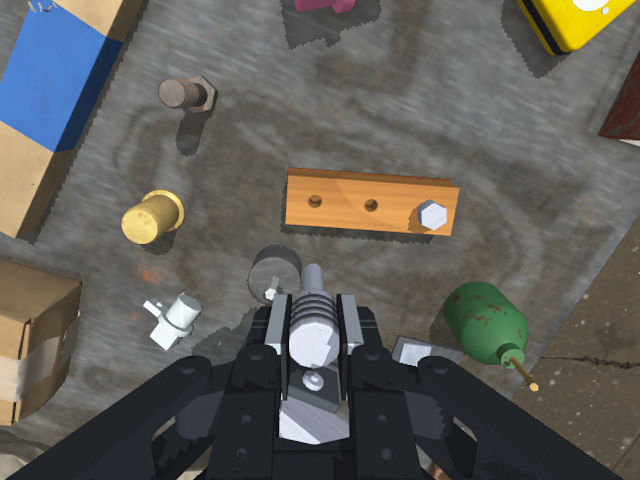

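The pin is in hand (head top at (315,345), shank end at (312,265)) and the hex pin is still in its socket. I work out its lean in the jaws from projections.

Run:
```python
from h import *
z=np.load("/tmp/w5.npz");K=z["K"];E=np.linalg.inv(np.array(ctrl.get_calibration("wrist")["hand_eye"]))
def pr(p): c=E[:3,:3]@p+E[:3,3]; q=K@c; return (q[:2]/q[2]).round(1),round(K[0,0]*.001/c[2],2)
for y in(-.004,.024,.0245,.061,.066): print(y,pr([0,y,0]))
im=cv2.resize(z["im"][250:400,260:370],None,fx=5,fy=5,interpolation=2);save("w5c.png",im)
for s in(1,-1):
    print(s,ctrl.ik(*tool(F0,np.array([.0373,.0003,.14]),0,s)))
```

```text
-0.004 (array([309.6, 348.2]), np.float64(2.81))
0.024 (array([310.3, 309. ]), np.float64(2.36))
0.0245 (array([310.3, 308.4]), np.float64(2.35))
0.061 (array([310.9, 273.1]), np.float64(1.95))
0.066 (array([311. , 269.2]), np.float64(1.9))
1 [ 0.25958924 -0.06520415 -0.46841308  1.98834817  0.1223324   0.79430551
  1.2246585 ]
-1 [ 0.17319264 -0.06575458 -0.3861064   1.99089338  0.13061734  0.79530239
 -1.92461861]
```

View pics/w5c.png

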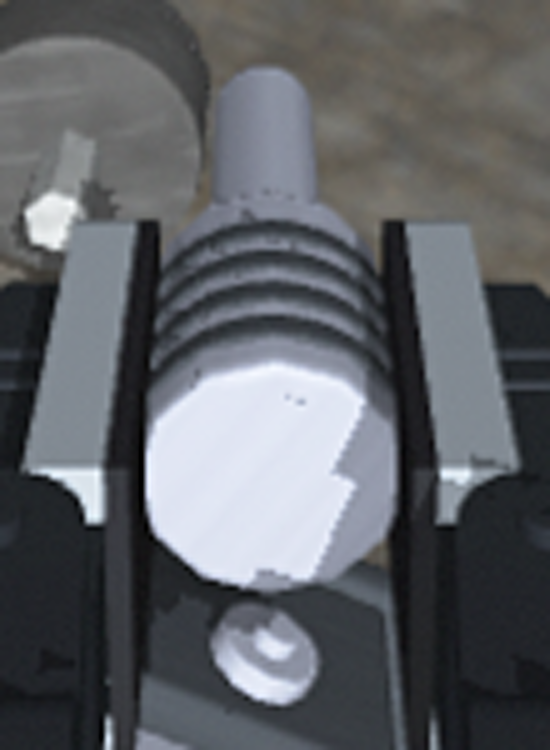

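The pin is straight within about 0.5° in the jaws, and small hand-eye errors of about 1 mm remain. The round nose and chamfer tolerate that, so I insert in guarded steps.

Run:
```python
from h import *
x,y=.0373,-.0002
ctrl.move_ptp(*tool(F0,np.array([x,y,.14]),0,-1)); rep("over")
ctrl.servo_line(*tool(F0,np.array([x,y,.082]),0,-1),feed=.08); ctrl.wait(.3); s0=rep("near")
im,d,K,W=cam("wrist");np.savez("/tmp/w6",im=im,K=K,W=W,d=d); save("w6.png",im)
f0=F0[:3,:3].T@s0["wrist_force"]
for h in np.arange(.079,.055,-.003):
    ctrl.servo_line(*tool(F0,np.array([x,y,h]),0,-1),feed=.03); s=rep(round(h,3))
    if (F0[:3,:3].T@s["wrist_force"]-f0)[2]>12: print("stop");break
```

```text
over 19.95 gap 0.018 f [-0.5   0.96 -0.25] m [ 0.04  0.56 -0.05] tcp [ 37.51   0.52 140.13]
near 21.12 gap 0.0179 f [-0.54  0.64 -1.8 ] m [0.02 0.56 0.02] tcp [37.65 -0.15 82.44]
0.079 21.43 gap 0.0181 f [-0.73 -0.52 -0.61] m [-0.02  0.57  0.03] tcp [37.02 -0.26 78.74]
0.076 21.68 gap 0.018 f [-0.66 -0.29 -0.85] m [0.12 0.57 0.03] tcp [37.05 -0.27 75.73]
0.073 21.93 gap 0.0178 f [-0.5  -0.06 -0.66] m [-0.08  0.59  0.  ] tcp [37.07 -0.28 72.76]
0.07 22.18 gap 0.018 f [-1.25 -0.24 -1.41] m [-0.06  0.61  0.01] tcp [37.09 -0.24 69.75]
0.067 22.43 gap 0.0181 f [-1.04 -0.82 -0.91] m [-0.06  0.59 -0.  ] tcp [37.14 -0.18 66.77]
0.064 22.68 gap 0.0177 f [-0.89 -0.13 -0.49] m [-0.01  0.6   0.02] tcp [37.17 -0.12 63.78]
0.061 22.93 gap 0.0176 f [ 0.44 -1.05 -1.31] m [-0.12  0.62  0.01] tcp [37.13 -0.31 60.75]
0.058 23.18 gap 0.0182 f [-0.38 -0.58 -0.6 ] m [-0.21  0.56  0.02] tcp [37.13 -0.33 57.72]
```

View pics/w6.png

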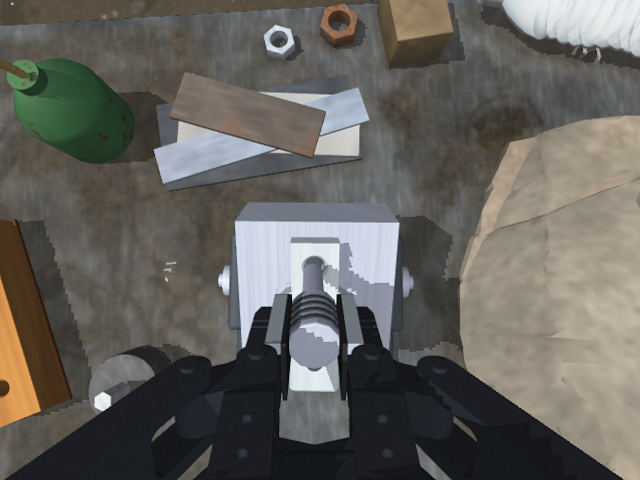

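The picture shows the nose over the lug hole at (314,265). It entered without any rise in force and the tip is already below the face, so I push on to the seat.

Run:
```python
from h import *
x,y=.0372,-.0002
for h in list(np.arange(.055,.039,-.003))+list(np.arange(.038,.0315,-.001)):
    ctrl.servo_line(*tool(F0,np.array([x,y,h]),0,-1),feed=.03); s=rep(round(h,4))
    if (F0[:3,:3].T@s["wrist_force"])[2]>10: print("stop");break
```

```text
0.055 23.43 gap 0.018 f [ 0.18  0.35 -1.99] m [-0.28  0.62 -0.06] tcp [37.08 -0.37 54.76]
0.052 23.68 gap 0.0183 f [-0.24 -1.63 -1.2 ] m [-0.34  0.51  0.  ] tcp [37.11 -0.35 51.76]
0.049 23.93 gap 0.0179 f [-0.36 -1.29 -1.39] m [-0.28  0.48 -0.02] tcp [37.09 -0.35 48.74]
0.046 24.18 gap 0.018 f [ 0.52 -1.56 -3.07] m [-0.4   0.49 -0.06] tcp [37.13 -0.35 45.76]
0.043 24.43 gap 0.0178 f [-0.74 -1.44 -2.16] m [-0.46  0.41 -0.06] tcp [37.09 -0.37 42.74]
0.04 24.68 gap 0.0179 f [-0.93 -2.03 -2.69] m [-0.51  0.45  0.01] tcp [37.14 -0.33 39.78]
0.038 24.93 gap 0.0181 f [-0.56 -1.64 -1.42] m [-0.55  0.44  0.01] tcp [37.19 -0.3  37.84]
0.037 25.18 gap 0.0184 f [ 0.54 -2.68 -0.76] m [-0.64  0.44  0.02] tcp [37.24 -0.33 36.97]
0.036 25.43 gap 0.0179 f [-0.74 -2.51  0.72] m [-0.67  0.44  0.04] tcp [37.38 -0.29 36.08]
0.035 25.68 gap 0.0185 f [-0.42 -3.19  5.32] m [-0.81  0.61  0.01] tcp [38.01 -0.24 35.65]
0.034 25.93 gap 0.0174 f [-2.56 -4.02 15.74] m [-1.07  1.21 -0.03] tcp [38.16 -0.2  35.47]
stop
```

Seated: contact force came up at TCP height 35.5 mm, as expected. I release, retreat and check.

Run:
```python
from r import *
ctrl.ungrasp(); ctrl.wait(.3); rep("open")
ctrl.servo_line(*tool(F0,np.array([.037,0,.14]),0,-1),feed=.12); ctrl.wait(.5); rep("up")
im,d,K,W=cam("wrist");P=cloud(d,K,W);np.savez("/tmp/w7",im=im,K=K,W=W,d=d)
Q=(P.reshape(-1,3)-F0[:3,3])@F0[:3,:3]*1000
for nm,c,r,lo,hi in(("head top",(37.3,0),7,30,48),("lug",(46,0),30,6,14)):
    k=(np.hypot(Q[:,0]-c[0],Q[:,1]-c[1])<r)&(Q[:,2]>lo)&(Q[:,2]<hi)
    A=np.linalg.lstsq(np.c_[Q[k,:2],np.ones(k.sum())],Q[k,2],rcond=None)[0]; print(nm,k.sum(),np.median(Q[k],0).round(2),"slopes",A[:2].round(3))
k=(abs(Q[:,0]-20)<70)&(abs(Q[:,1])<44)&(abs(Q[:,2])<4);print("face z",np.median(Q[k,2]))
r=rect(im,K,W,F0,.01,s=3);im2,_,K2,W2=cam("scene");c=cv2.resize(im2[120:210,290:410],(480,360),interpolation=2)
save("f.png",np.hstack([r,c][:2]))
```

```text
open 26.89 gap 0.0854 f [ 0.02  0.18 -0.37] m [0.03 0.48 0.05] tcp [37.21 -0.21 34.  ]
up 28.43 gap 0.0853 f [-0.01 -0.46 -0.03] m [-0.04  0.46 -0.02] tcp [3.6960e+01 3.0000e-02 1.3988e+02]
head top 394 [37.33  0.2  38.46] slopes [-0.011 -0.009]
lug 818 [44.51 -1.56 10.38] slopes [-0.006  0.001]
face z -0.0535728571084704
```

View pics/f.png

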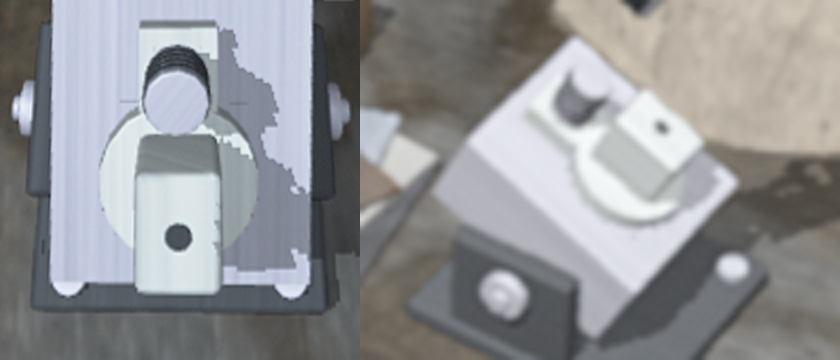

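The pin's head sits on the lug. Its top is 28.1 mm above the lug's top for a 28 mm head, it is square to the face within about 1°, and the arm is clear. I hand in.

```bash
python3 -c "
from h import *
print(ctrl.finish_job()); rep('end')"
```

```text
the job is handed in; nothing more can be done
None
the job is handed in; nothing more can be done
```

I turned the collar about 54° clockwise by its tang until the lug hole lay over the index hole. Then I took the long round-headed pin from the rack, pushed it through both holes until it seated, let go and backed off. I handed the job in at about 28.5 s of the 72 s allowed; no verdict is reported.

**Last checks:**
- **Pin:** the head's top is 38.5 mm above the face and the lug's top 10.4 mm. That is 28.1 mm for a 28 mm head, so it is seated. It is square to the face within about 1°.
- **Collar:** it is down on the face, and the two holes agreed within about 0.7 mm before the pin went in.
- **Forces:** there was no resistance until the head seated, at about 16 N. After I let go the wrist force was near zero.
- **Bystanders:** the short pin was still in its socket after I lifted the long pin. The arm never went near the oil can, brass fitting, hole saw or bolt, but I did not measure their positions again at the end.

**Disagreements:**
- The scene camera placed the fixture about 3 mm off in y compared with the top and wrist cameras.
- The wrist camera showed a sideways calibration error of about 1 mm.

Neither affected the insertion.

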